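Free the seized locking pin of the case vice

TASK

The red T-handled locking pin has seized in the leaning, sprung head of the blue case vice. Free it by twisting it back and forth while pulling gently along its own axis: a straight haul drags the head up its slide, and the head must never rise more than 6 mm. Then stand the pin in the orange tool pot, foot first, lowering it to the pot's floor before you let go; leave the pot upright and do not disturb the other things on the bench.

Things in the scene. Friction and masses are not known exactly. Their poses are not given: they have to be found in the camera images.
- vice: Case vice, fixed to the bench: blue base plate 170 x 120 x 16 mm carrying a head that leans 27 degrees. Origin: centre of the base plate's underside on the bench; z up; the head leans towards its -x side.
- pin: Steel locking pin, 128 mm long, 0.13 to 0.21 kg: round shank 14 mm across, copper-coloured journal 20 mm across from 26 to 68 mm above the foot, red T-bar on top 60 mm long (along the pin's x), 12 mm thick (y), 16 mm high, centred 120 mm above the foot. Origin at the foot's tip, z from foot to T-bar. At the start it stands in the vice head, z leaning 27 degrees towards the vice's -x side.
- pin_bar (a point): Centre of the pin's red T-bar, 120 mm from the foot on the pin's axis; axes as the pin's. At the start it stands 42 mm out of the bore mouth along the axis, with open air around it.
- pin_foot (a point): Tip of the pin's foot; axes as the pin's.
- bore_mouth (a point): Centre of the bore's mouth on the outer face of the vice head, an aluminium block 60 x 60 mm across and 88 mm along the bore; z points out along the bore (and the pin). At the start the pin's foot is 78 mm inside. The pin can turn endlessly in the bore.
- head (a joint): How far the sprung head has been dragged up its slide, along the bore (m). 0 at rest; it leaves its seat at about 13 N of pull (pin's weight included) and rises 1 mm for each further newton (6 mm, the most allowed, at about 19 N); it drops back when the pull eases. The pin's depth counts from the head.
- pot: Orange round tool pot, loose, 0.8 kg: 72 mm across, 95 mm high, open at the top, inside 64 mm across. Origin: centre of the underside, z up.
- pot_floor (a point): Centre of the pot's inner floor, 12 mm above the bench.
- dish: Light-blue round dish, 144 mm across, 22 mm high, origin under its centre. Leave alone.
- cushion: Round case cushion, steel with a black top, 84 mm across, 26 mm high, origin under its centre. Leave alone.
- screwdriver: Screwdriver with a yellow handle, 160 mm long, lying along its x. Leave alone.
- block: Aluminium bench block, 70 x 50 x 35 mm, origin under its centre. Leave alone.
- bore_seat (a point): Seized spot inside the bore, 34 mm below the mouth, axes as the mouth's. A straight pull needs about 23 to 30 N; while the pin is being twisted most of that grip goes into the twist (about 0.3 N m), so that 3 to 3.5 mm can be drawn with each 0.8 rad of twist at 13 to 16 N. It binds for the first 12 to 20 mm, then springs loose and slides freely.
Not all that is in view belongs to the job. What is shaped like the pin but pink or turquoise is not meant.

How it is judged:
On the way, in this order (a step that is already met when the one before it is completed fails the run):
1. the pin is drawn clear of the vice head, held by the gripper (z of pin_foot in the frame of bore_mouth above 0.003 m and contact force between the fingers and pin above 0.5 N), for 0.1 s.
2. the pin is lowered into the pot, foot within 20 mm of its floor, still held (horizontal distance between pin_foot and pot_floor below 0.033 m and z of pin_foot in the frame of pot_floor below 0.02 m and contact force between the fingers and pin above 0.5 N), for 0.1 s.
At the end, for the whole second after the job is handed in: The pin stands in the pot, foot on the pot's floor (within 15 mm of it and within the walls), leaning less than 0.8 rad, released and at rest; the pot is upright (within 0.1 rad) (horizontal distance between pin_foot and pot_floor below 0.035 m and z of pin_foot in the frame of pot_floor below 0.015 m and angle between pin's own z axis and vertical below 0.8 rad and angle between pot's own z axis and vertical below 0.1 rad and linear speed of pin below 0.02 m/s and contact force between the fingers and pin below 0.05 N); the robot touches nothing.
It fails at once if the vice head is dragged more than 6 mm up its slide (value of joint head above 0.006 m).
It fails at once if a bystander is moved more than 30 mm (distance of any of dish, cushion, screwdriver, block from where it was at the start of the episode above 0.03 m).
It also fails if it takes over 61 s, if anything falls off the work surface, if the arm or the gripper's body presses on something with over 40 N, if the wrist force passes 120 N, or if a joint passes its speed limit or range.

ROBOT

A 7-joint arm with a two-finger parallel gripper is mounted at the origin on the work surface. World frame = base frame: x ahead of the robot, y to its left, z up, the work surface at z = 0. Lengths are in m, angles in rad, forces in N, time in s.
With the tool pointing down it reaches from about 0.4 to 0.85 m from the base axis. Payload 4.5 kg.
Tool frame: the origin (TCP) lies midway between the tips of the shut fingers; the grasp point (between the pads) lies 19 mm behind it; z points along the fingers, y is the line along which they close (so a half turn about z gives the same grasp; the last joint's range is limited). The gripper opens to 88 mm and grips with 3 to 60 N. Pads are 18 mm wide; open, the fingers measure 123 mm over their backs; the gripper's body (75 mm by 187 mm) begins 45 mm behind the grasp point.
Start: joints at [1.355, 0.689, -0.195, 1.565, 0.157, 0.902, -0.215], TCP at [0.155, -0.606, 0.239] pointing down, gripper open.
Joint ranges: [-3.01, 3.01], [-0.46, 2.08], [-1.47, 1.51], [0.13, 2.56], [-1, 4.14], [0.04, 2.09], [-2.66, 2.66]. Speed limits (rad/s): [2.57, 2.57, 3.14, 3.14, 3.14, 3.14, 3.14].

INTERFACE

Orientations are given as a unit quaternion [x, y, z, w].
In Python, from plant import r, eyes, finish_job gives the robot as it stands. The module is installed in compiled form; this text tells all that it offers.
- The arm moves only by the tool move_arm, never from a script. Its argument "motion" is a list of rows, each a list of 7 numbers: the shift along the tool's x, y, z in mm, then the turn, a rotation vector about the tool's x, y, z in degrees, then the closure, from 0 (fully open) to 1 (shut). A call has 1 to 5 rows; each row is the pose to reach, as a shift and turn from the pose commanded when the call began, along the tool's axes at that moment; what a row does not reach only later rows make up. A row lasts 1/8 s, in which the tool goes at most 62.5 mm and 10.7 degrees, less where a joint would pass 70% of its speed; a pose out of reach is approached as far as the arm can. A call with a gripper value outside its range is refused whole. The fingers move at their own pace and stop on an object; "newtons" is the grip in N (left out, the last holds). Time passes only in rows, so rows that repeat a pose let the fingers close. It gives the time, the measured TCP pose, the force, the opening and the grip force at its end, in the units of the state.
- r.get_state(): the state, without advancing time (a new reading comes with each control period).
- eyes.snapshot(name): name is "scene" or "top" or "wrist"; returns a dict with "frame" (480x640x3 uint8, red, green, blue), "z_map" (480x640 float32, m along the optical axis (not along the pixel's ray), 0 where there is no reading), "intrinsics" (3x3 intrinsics, pixels), "world_to_cam" (4x4, takes a point from world to camera coordinates). Camera axes: x right, y down, z forward; pixel columns grow to the right and rows downward; lengths in m; the calibration is good to about 2 mm. A picture is of the moment at which its call begins.
- finish_job(): hands the job in; it is judged then, once.
The state is a dict: "clock": time; "q": joint angles; "qd": joint speeds; "joint_torque": joint torques, N m; "tool_pos": TCP position; "eef_rot": TCP orientation; "contact_force": force on the tool from outside, world axes, zero at the start; "moment": the same for the moment, N m; "opening": opening from 0.0 (shut) to 1.0 (fully open); "finger_force": force on a finger pad.
Only numpy, scipy, OpenCV 4.12 (cv2) and the standard library are available. Lean on these libraries where they do the work, as an engineer would, in place of code of your own. Each camera call takes 0.05 s, during which the arm holds its last target. There are 200 camera calls.

## Working session

There is one attempt and no reset: what is moved stays moved. The work goes in short steps, Python scripts to look and compute and a tool call to move; the robot and the scene stay as the last step left them, time stands still between calls to the robot, and variables do not carry over. Pictures are saved under pics/ and viewed, at most 10 in all, crops included, and the job is handed in when it is done.

Besides the shell and the picture viewer there is one more tool, called by a JSON object that holds its "fn" and its "kwargs", one argument or row to a line. move_arm: Moves the arm, as the interface text tells. Its arguments: {"type":"object","properties":{"motion":{"type":"array","items":{"type":"array","items":{"type":"number"}}},"newtons":{"type":"number"}},"required":["motion"]}

```bash
mkdir -p pics
cat > h.py <<'E'
import numpy as np, cv2
from plant import r, eyes, finish_job
def snap(n,f=None):
    s=eyes.snapshot(n)
    if f: cv2.imwrite('pics/'+f,s['frame'][:,:,::-1])
    return s
def pts(s,mask=None):
    K=np.array(s['intrinsics']);T=np.linalg.inv(np.array(s['world_to_cam']))
    z=s['z_map'];v,u=np.indices(z.shape)
    P=np.stack([(u-K[0,2])/K[0,0]*z,(v-K[1,2])/K[1,1]*z,z],-1)@T[:3,:3].T+T[:3,3]
    return P if mask is None else P[mask&(z>0)]
E
python3 - <<'E'
from h import *
for n in('scene','top'):
    s=snap(n,n+'1.png'); np.savez(n+'1.npz',**s)
print(r.get_state())
E
```

```text
{'clock': 0.1, 'q': array([ 1.35478842,  0.68989473, -0.19452897,  1.56620906,  0.15732029,
        0.9025033 , -0.21509192]), 'qd': array([ 0.00093294, -0.00058982, -0.00130337, -0.00261665, -0.00135081,
       -0.0009122 , -0.00031575]), 'joint_torque': array([-3.21751664e-03, -5.28510082e+01, -1.27138250e+00, -1.53838527e+01,
       -5.24999911e-02,  2.02878204e-03,  8.06099729e-05]), 'tool_pos': array([ 0.15433247, -0.60507518,  0.23800207]), 'eef_rot': array([ 9.92203080e-01,  1.24629018e-01, -1.64317746e-04, -7.93696682e-04]), 'contact_force': array([-0.17146635,  0.59252305,  0.14351982]), 'moment': array([ 0.01058655, -0.00579232, -0.00762824]), 'finger_force': 0.0, 'opening': 1.0008588209386349}
```

View pics/scene1.png

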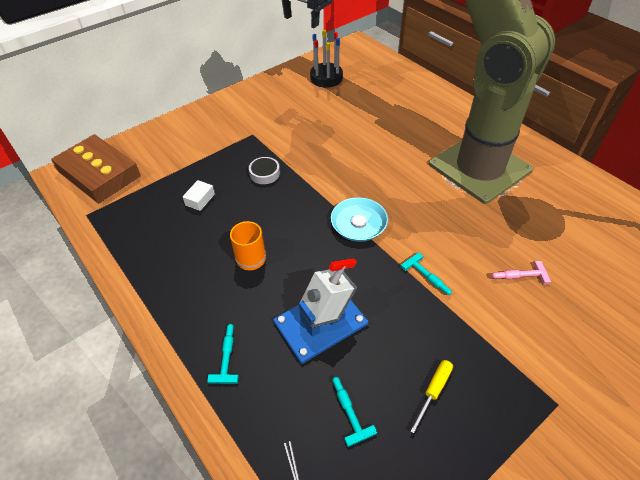

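View pics/top1.png

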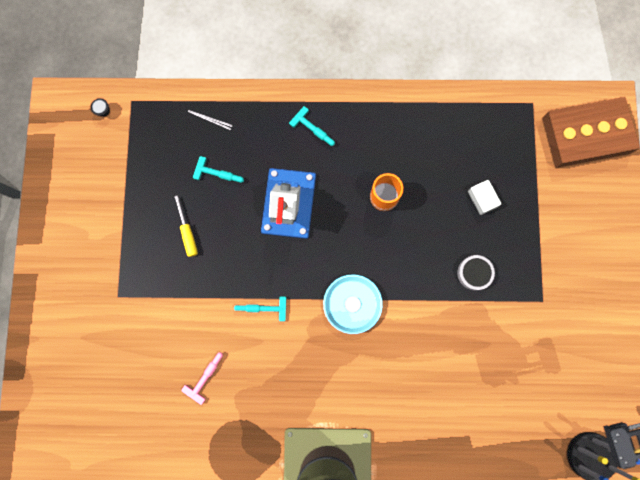

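The scene view shows the red T-bar at (343,265), the vice at (320,325) and the pot at (248,245). In the top view the bar is at (280,210), the vice at (289,203) and the pot at (387,190). Next I measure them.

```bash
cat > m.py <<'E'
from h import *
np.set_printoptions(precision=4,suppress=True)
def red(s):
    h=cv2.cvtColor(s['frame'],cv2.COLOR_RGB2HSV)
    return ((h[...,0]<5)|(h[...,0]>175))&(h[...,1]>180)&(h[...,2]>90)
def col(s,a,b,sm=120):
    h=cv2.cvtColor(s['frame'],cv2.COLOR_RGB2HSV)
    return (h[...,0]>=a)&(h[...,0]<=b)&(h[...,1]>sm)&(h[...,2]>60)
E
python3 - <<'E'
from m import *
box={'scene':(slice(255,275),slice(325,365)),'top':(slice(190,230),slice(265,300))}
for n in('top','scene'):
    s=dict(np.load(n+'1.npz'));P=pts(s)
    m=np.zeros((480,640),bool);m[box[n]]=1
    C=np.linalg.inv(s['world_to_cam'])[:3,3]; print(n,'cam',C, s['intrinsics'][0])
    q=P[m&red(s)];c=q.mean(0);w,V=np.linalg.eigh(np.cov((q-c).T))
    print('red',len(q),c,q.min(0),q.max(0),'axis',V[:,2],np.sqrt(w))
    o=P[col(s,8,16,200)&(P[...,2]>.085)&(P[...,2]<.11)&(np.hypot(P[...,0]-.6,P[...,1])<.5)]
    print('rim',len(o),np.median(o,0),o.min(0),o.max(0))
    if len(o): print(cv2.minEnclosingCircle(o[:,:2].astype(np.float32)))
    b=P[col(s,105,125)&(P[...,2]>.008)&(P[...,2]<.022)]
    rr=cv2.minAreaRect((b[:,:2]*1000).astype(np.float32));print('blue',len(b),rr,np.median(b[:,2]))
    # near-head points
    k=np.zeros_like(m);
    if n=='top':k[180:225,265:302]=1
    else:k[260:330,295:360]=1
    h=cv2.cvtColor(s['frame'],cv2.COLOR_RGB2HSV)
    g=P[k&(h[...,1]<40)&(h[...,2]>100)&(P[...,2]>.05)];print('grey',len(g),g.min(0),g.max(0))
E
```

```text
top cam [ 0.3398 -0.005   1.385 ] [554.1461   0.     322.9483]
red 105 [0.5954 0.1086 0.1922] [ 0.3398 -0.005   0.1666] [0.6237 0.1167 1.385 ] axis [-0.204  -0.093   0.9745] [0.0027 0.0162 0.1208]
rim 72 [ 0.6792 -0.138   0.0915] [ 0.6363 -0.169   0.0851] [ 0.7061 -0.1018  0.1001]
((0.6712806224822998, -0.1367960274219513), 0.035522762686014175)
blue 1701 ((653.203125, 105.861083984375), (121.44611358642578, 170.8752899169922), 84.43126678466797) 0.016030777218546177
grey 831 [ 0.3398 -0.005   0.0523] [0.6867 0.1408 1.385 ]
scene cam [0.9721 0.5318 0.9347] [488.5816   0.     319.5842]
red 224 [0.601  0.1142 0.1788] [ 0.4835 -0.004  -0.0004] [0.6292 0.1216 0.1967] axis [-0.6788 -0.236  -0.6954] [0.0048 0.012  0.0261]
rim 212 [ 0.6724 -0.1351  0.091 ] [ 0.6373 -0.1729  0.085 ] [ 0.7084 -0.0985  0.099 ]
((0.6729172468185425, -0.13576671481132507), 0.03757789731025696)
blue 2337 ((653.9536743164062, 108.70198059082031), (120.89295959472656, 171.0040283203125), 83.44672393798828) 0.017273827813721
grey 1833 [0.5798 0.0755 0.0503] [0.9721 0.5318 0.9347]
```

```bash
cat > m2.py <<'E'
from m import *
box={'scene':(slice(255,275),slice(325,365)),'top':(slice(190,230),slice(265,300))}
vx=np.array([np.cos(np.radians(-6.1)),np.sin(np.radians(-6.1)),0]);az=-np.sin(np.radians(27))*vx+[0,0,np.cos(np.radians(27))]
print('axis',az)
ay=np.cross(az,vx);ay/=np.linalg.norm(ay);ax=np.cross(ay,az)
R=np.stack([ax,ay,az])
cen=np.array([.653,.107,0])
for n in('top','scene'):
    s=dict(np.load(n+'1.npz'));P=pts(s)
    m=np.zeros((480,640),bool);m[box[n]]=1
    q=P[m&red(s)];q=q[(q[:,2]>.13)&(q[:,2]<.25)]
    l=(q-cen)@R.T
    print(n,len(q),'world',q.min(0),q.max(0),'\nlocal',np.percentile(l,[3,50,97],axis=0))
    top=l[l[:,2]>np.percentile(l[:,2],90)-.006]
    rr=cv2.minAreaRect((top[:,:2]*1000).astype(np.float32));print(rr)
    h=cv2.cvtColor(s['frame'],cv2.COLOR_RGB2HSV)
    g=P[(h[...,1]<60)&(h[...,2]>90)&(P[...,2]>.05)&(P[...,2]<.25)&(np.hypot(P[...,0]-.62,P[...,1]-.107)<.1)]
    l=(g-cen)@R.T;print('head local',np.percentile(l,[2,50,98],axis=0),np.histogram(l[:,2],8))
    f=l[np.abs(l[:,2]-np.percentile(l[:,2],80))<.006]; print('facerect',cv2.minAreaRect((f[:,:2]*1000).astype(np.float32)))
E
python3 m2.py
```

```text
axis [-0.4514  0.0482  0.891 ]
top 104 world [0.5734 0.1043 0.1666] [0.6237 0.1167 0.1956] 
local [[ 0.0062 -0.0072  0.1814]
 [ 0.0328 -0.0032  0.186 ]
 [ 0.0603  0.0012  0.1909]]
((33.06322479248047, -3.2587461471557617), (8.965916633605957, 56.34748458862305), 89.2323989868164)
head local [[-0.0079 -0.0311  0.061 ]
 [ 0.0403 -0.0087  0.1347]
 [ 0.0729  0.0276  0.1425]] (array([ 12,  41,  44, 107, 162, 489,   2,   7]), array([0.0407, 0.0592, 0.0778, 0.0963, 0.1149, 0.1334, 0.152 , 0.1705,
       0.189 ]))
facerect ((25.033878326416016, -1.1345539093017578), (72.61669921875, 60.03680419921875), 0.43734297156333923)
scene 222 world [0.5699 0.1057 0.1594] [0.6292 0.1216 0.1967] 
local [[ 0.0049 -0.0044  0.1749]
 [ 0.0377  0.004   0.1859]
 [ 0.0616  0.0067  0.1893]]
((31.76222801208496, 0.6353826522827148), (59.41217041015625, 12.611557006835938), 1.3459569215774536)
head local [[-0.0064 -0.0277  0.0545]
 [ 0.0467  0.0169  0.1183]
 [ 0.0687  0.0311  0.1574]] (array([ 43, 204, 249, 238, 332, 727,  55,  22]), array([0.0374, 0.0552, 0.073 , 0.0909, 0.1087, 0.1265, 0.1443, 0.1621,
       0.1799]))
facerect ((25.061494827270508, 0.1204986572265625), (75.79000854492188, 63.870338439941406), 1.0820789337158203)
```

```bash
cat >> m.py <<'E'
from scipy.spatial.transform import Rotation as Ro
vx=np.array([np.cos(np.radians(-6.1)),np.sin(np.radians(-6.1)),0]);az=-np.sin(np.radians(27))*vx+np.array([0,0,np.cos(np.radians(27))])
ay=np.cross(az,vx);ay/=np.linalg.norm(ay);ax=np.cross(ay,az)
cen=np.array([.653,.107,0]);bar=cen+.0325*ax-.001*ay+.180*az
RT=np.stack([ax,-ay,-az],1)   # tool orientation for the grasp
def rel(p,R):
    st=r.get_state();R0=Ro.from_quat(st['eef_rot'])
    print('shift mm',R0.inv().apply(p-st['tool_pos'])*1000,'turn deg',np.degrees((R0.inv()*Ro.from_matrix(R)).as_rotvec()),'F',st['contact_force'],'q',st['q'],'t',st['clock'])
E
python3 - <<'E'
from m import *
print('bar',bar,'pre',bar+az*.07)
rel(bar+az*.07,RT)
E
```

```text
bar [0.6004 0.1116 0.1751] pre [0.5688 0.115  0.2375]
shift mm [ 579.7063 -595.1822    1.3832] turn deg [-4.8993 26.7353 20.0169] F [-0.1715  0.5925  0.1435] q [ 1.3548  0.6899 -0.1945  1.5662  0.1573  0.9025 -0.2151] t 0.1
```

{"fn": "move_arm", "kwargs": {
  "motion": [
    [580, -595, -40, -4.9, 26.7, 20, 0],
    [580, -595, -40, -4.9, 26.7, 20, 0],
    [580, -595, -40, -4.9, 26.7, 20, 0],
    [580, -595, -40, -4.9, 26.7, 20, 0],
    [580, -595, -40, -4.9, 26.7, 20, 0]
  ]
}}

```text
clock: 0.72
tool_pos: [0.3096, -0.3341, 0.2535]
eef_rot: [0.971, -0.053, 0.233, 0.013]
contact_force: [2.0, -0.8, 0.3]
opening: 1.002
finger_force: 0.0
```

```bash
python3 -c "
from m import *
rel(bar+az*.07,RT)"
```

```text
shift mm [ 178.5649 -474.7898  108.5819] turn deg [ 0.1225  0.0072 -0.1626] F [ 1.9918 -0.811   0.268 ] q [ 1.4175  0.4601 -0.6529  2.3256 -0.4563  0.0978 -0.368 ] t 0.725
```

{"fn": "move_arm", "kwargs": {
  "motion": [
    [60, -30, 30, 0, 0, 0, 0],
    [110, -70, 50, 0, 0, 0, 0],
    [140, -130, 60, 0, 0, 0, 0],
    [160, -190, 60, 0, 0, 0, 0],
    [170, -250, 70, 0, 0, 0, 0]
  ]
}}

```text
clock: 1.35
tool_pos: [0.5025, -0.1518, 0.2698]
eef_rot: [0.972, -0.051, 0.231, 0.013]
contact_force: [0.1, 0.3, -0.1]
opening: 1.002
finger_force: 0.0
```

```bash
python3 -c "
from m import *
rel(bar+az*.07,RT)"
```

```text
shift mm [  19.2988 -272.3491   45.5918] turn deg [0.0232 0.2572 0.0578] F [ 0.1226  0.2879 -0.0869] q [ 0.2844  0.3981 -0.0574  2.2566 -0.9751  0.0433 -0.4734] t 1.35
```

```bash
cat > fk.py <<'E'
import numpy as np
from scipy.spatial.transform import Rotation as Ro
from scipy.optimize import least_squares
LO=np.array([-3.01,-.46,-1.47,.13,-1,.04,-2.66]);HI=np.array([3.01,2.08,1.51,2.56,4.14,2.09,2.66])
def fk(q,L,s):
    R=Ro.identity();p=np.array([0,0,L[0]]);D=[None,L[1],None,L[2],None,L[3],None]
    for i in range(7):
        R=R*(Ro.from_rotvec([0,s[i]*q[i],0]) if i%2 else Ro.from_rotvec([0,0,s[i]*q[i]]))
        if D[i]: p=p+R.apply([0,0,D[i]])
    return p,R
DATA=[([1.35478842,.68989473,-.19452897,1.56620906,.15732029,.9025033,-.21509192],[.15433247,-.60507518,.23800207],[.992203,.124629,-.000164,-.000794]),
([1.4175,.4601,-.6529,2.3256,-.4563,.0978,-.368],[.3096,-.3341,.2535],[.971,-.053,.233,.013]),
([.2844,.3981,-.0574,2.2566,-.9751,.0433,-.4734],[.5025,-.1518,.2698],[.972,-.051,.231,.013])]
E
cat > fit.py <<'E'
from fk import *
import itertools
best=[]
for s in itertools.product([1,-1],repeat=4):
    S=[s[0],1,s[1],1,s[2],1,s[3]]
    def f(L):
        e=[]
        for q,p,o in DATA:
            P,R=fk(q,L,S);e+=list(P-p)+list((R.inv()*Ro.from_quat(o)*Ro.from_euler('z',-L[4])).as_rotvec()*.3)
        return e
    for y0 in(0,3.14,1.57,-1.57):
        x=least_squares(f,[.45,.45,.44,.3,y0]);best.append((x.cost,S,x.x))
best.sort(key=lambda b:b[0])
for b in best[:3]:print(b)
E
python3 fit.py
```

```text
(np.float64(0.001677759751355091), [-1, 1, -1, 1, -1, 1, -1], array([0.19571332, 0.64450259, 0.28331654, 0.29512113, 1.57029735]))
(np.float64(0.0016777597513550919), [-1, 1, -1, 1, -1, 1, -1], array([0.19571332, 0.64450259, 0.28331654, 0.29512113, 1.57029735]))
(np.float64(0.0016777597513550925), [-1, 1, -1, 1, -1, 1, -1], array([0.19571332, 0.64450259, 0.28331654, 0.29512113, 1.57029735]))
```

```bash
cat >> fk.py <<'E'
S=[-1,1,-1,1,-1,1,-1]
# L: h, L1, L2, Lt, x offsets: shoulder, before/after elbow, before/after wrist
def fk2(q,L):
    R=Ro.identity();p=np.array([0,0,L[0]])
    T=[[L[4],0,0],[L[5],0,L[1]],None,[L[6],0,L[2]],None,[L[7],0,L[3]],None]
    for i in range(7):
        R=R*Ro.from_rotvec([0,q[i],0] if i%2 else [0,0,-q[i]])
        if T[i] is not None: p=p+R.apply(T[i])
    return p,R*Ro.from_euler('z',np.pi/2)
E
cat > fit2.py <<'E'
from fk import *
import sys
pri=np.array([.4,.4,.4,.3,0,0,0,0])
def f(L):
    e=[]
    for q,p,o in DATA:e+=list((fk2(q,L)[0]-p)/.001)
    return np.array(e+list((np.array(L)-pri)/.3*.3))
x=least_squares(f,pri);print(x.x.round(4));print(f(x.x)[:3*len(DATA)].round(2))
for q,p,o in DATA:print((fk2(q,x.x)[1].inv()*Ro.from_quat(o)).magnitude())
E
python3 fit2.py
python3 - <<'E'
from h import *
s=snap('wrist','w1.png');np.savez('w1.npz',**s)
E
```

```text
[-0.0229  0.7162  0.1327  0.512   0.4829 -0.5483  0.0639 -0.0466]
[ 14.88   7.03  -3.51   6.83 -14.38  18.31  -7.9   14.23 -14.8 ]
8.816252469530998e-07
0.0007910634720705566
0.0010136619724398909
```

View pics/w1.png

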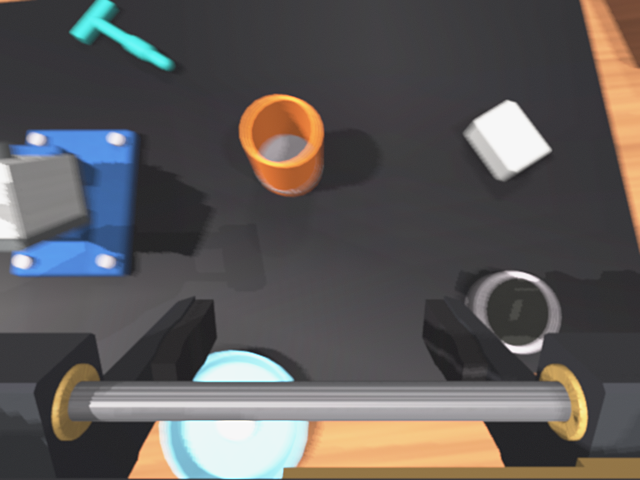

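The wrist view shows the pot at (283,140) and the vice cut off at the left edge (50,200). The arm is near a wrist singularity, so I'll fit the kinematics with lateral offsets too before going on.

```bash
cat >> fk.py <<'E'
# L: shoulder x,h,(y) ; upper x,y,z ; fore x,y,z ; tool x,y,z
def fk3(q,L):
    R=Ro.identity();p=np.array([0,0,L[0]])
    T=[[L[4],L[8],0],[L[5],L[9],L[1]],None,[L[6],L[10],L[2]],None,[L[7],0,L[3]],None]
    for i in range(7):
        R=R*Ro.from_rotvec([0,q[i],0] if i%2 else [0,0,-q[i]])
        if T[i] is not None: p=p+R.apply(T[i])
    return p,R*Ro.from_euler('z',np.pi/2)
E
cat > fit3.py <<'E'
from fk import *
pri=np.array([.4,.4,.4,.3]+[0]*7)
def f(L,fk3=fk3):
    e=[]
    for q,p,o in DATA:e+=list((fk3(q,L)[0]-p)/.002)
    return np.array(e+list((np.array(L)-pri)/.1))
if __name__=='__main__':
    x=least_squares(f,pri);print(x.x.round(4));print(f(x.x)[:3*len(DATA)].round(2)*2)
    np.save('L.npy',x.x)
    print('sawyer',f([.317,.4,.4,.3,.081,0,0,0,.1925,-.1685,.1363])[:9]*2)
    print('sawyer-',f([.317,.4,.4,.3,.081,0,0,0,-.1925,.1685,-.1363])[:9]*2)
E
python3 fit3.py
```

```text
[ 0.4152  0.5275  0.3612  0.3345  0.0307 -0.003   0.0281  0.0027 -0.0028
 -0.0028 -0.043 ]
[ 0.26  0.14  0.14 -0.22  0.14 -0.52  0.22 -0.16  0.36]
sawyer [ 207.79776955   51.17122642 -144.07027692  172.60186701   99.27888404
 -156.97621548   80.45955662  191.43279579 -202.28143013]
sawyer- [ -91.6183464   -56.14125585 -177.60818675  -66.17179006  -87.75552136
 -230.50995067    4.46768097 -119.90261867 -208.34402808]
```

```bash
cat > ik.py <<'E'
from fk import *
L=np.load('L.npy')
def ik(p,R,q0,w=.0):
    q0=np.clip(q0,LO+.02,HI-.02)
    def f(q):
        P,Q=fk3(q,L);return np.r_[(P-p)*10,(Q.inv()*Ro.from_matrix(R)).as_rotvec()*3,w*(q-q0)]
    x=least_squares(f,q0,bounds=(LO+.01,HI-.01));return x.x,np.linalg.norm(f(x.x)[:6])
E
cat > br.py <<'E'
from m import *
from ik import *
rng=np.random.default_rng(0)
def show(name,p,R):
    out=[]
    for k in range(40):
        q,e=ik(p,R,LO+(HI-LO)*rng.random(7))
        if e<2e-3: out.append((np.minimum(q-LO,HI-q)[[1,2,3,4,5,6]].min(),q))
    out.sort(key=lambda t:-t[0]);print(name,len(out))
    for m,q in out[:3]:print('  %.2f'%m,q)
flip=np.diag([-1,-1,1])
for nm,R in(('A',RT),('B',RT@flip)):
    for d in(-.019,.07,.11):
        show(nm+str(d),bar+az*d,R)
E
python3 br.py
```

```text
A-0.019 15
  0.25 [-0.3159  0.7356 -0.0966  2.0788  1.9062  0.2927  2.3725]
  0.20 [-0.2503  0.7361 -0.1987  2.0771  1.8366  0.3554  2.4587]
  0.16 [-0.4143  0.7443  0.0579  2.0811  2.1054  0.2034  2.1488]
A0.07 4
  0.01 [-0.7011  0.6009  0.4535  2.1316 -0.9014  0.05   -1.1582]
  0.01 [-0.7011  0.6009  0.4535  2.1316 -0.9014  0.05   -1.1582]
  0.01 [-0.7011  0.6009  0.4535  2.1316 -0.9014  0.05   -1.1582]
A0.11 14
  0.10 [-0.8236  0.5391  0.6035  2.1399 -0.701   0.1434 -1.3561]
  0.10 [-0.6719  0.4793  0.3469  2.1421  0.4601  0.1413 -2.5152]
  0.10 [-0.6768  0.4807  0.3547  2.142   0.4334  0.1391 -2.4885]
B-0.019 29
  0.50 [ 0.164   0.8752 -0.8798  2.0614  1.7133  0.8358 -0.4156]
  0.50 [ 0.1631  0.8745 -0.8781  2.0615  1.7133  0.8344 -0.416 ]
  0.50 [ 0.1562  0.8695 -0.8655  2.0618  1.7132  0.824  -0.4196]
B0.07 22
  0.44 [ 0.1768  0.6677 -0.9356  2.1199  1.4822  0.7955 -0.3122]
  0.44 [ 0.0903  0.6182 -0.7853  2.1239  1.4644  0.6886 -0.313 ]
  0.43 [-0.0485  0.5678 -0.5622  2.1292  1.4399  0.5477 -0.3091]
B0.11 21
  0.42 [ 0.0335  0.4962 -0.7031  2.1361  1.2993  0.6164 -0.1945]
  0.42 [ 0.0154  0.4903 -0.6748  2.1368  1.2931  0.6006 -0.1896]
  0.42 [-0.0271  0.4781 -0.6095  2.1383  1.2784  0.5653 -0.1776]
```

{"fn": "move_arm", "kwargs": {
  "motion": [
    [0, 0, -20, 0, 0, -10, 0],
    [0, 0, -20, 0, 0, -20, 0],
    [0, 0, -20, 0, 0, -30, 0],
    [0, 0, -20, 0, 0, -40, 0],
    [0, 0, -20, 0, 0, -50, 0]
  ]
}}

```text
clock: 2.02
tool_pos: [0.4921, -0.1529, 0.2871]
eef_rot: [0.901, 0.367, 0.203, 0.109]
contact_force: [-0.6, 0.5, -0.4]
opening: 0.997
finger_force: 0.0
```

```bash
python3 -c "
from m import *
rel(bar+az*.09,RT@np.diag([-1,-1,1]))"
```

```text
shift mm [ 224.4637 -159.3593   45.6378] turn deg [  -0.402    -0.1344 -129.6192] F [-0.6143  0.5022 -0.4062] q [ 0.2888  0.3529 -0.0496  2.2538 -0.5444  0.0865 -0.0197] t 2.025
```

{"fn": "move_arm", "kwargs": {
  "motion": [
    [0, 0, 0, 0, 0, -10, 0],
    [0, 0, 0, 0, 0, -20, 0],
    [0, 0, 0, 0, 0, -30, 0],
    [0, 0, 0, 0, 0, -40, 0],
    [0, 0, 0, 0, 0, -50, 0]
  ]
}}

```text
clock: 2.65
tool_pos: [0.492, -0.153, 0.2871]
eef_rot: [0.662, 0.713, 0.138, 0.185]
contact_force: [-0.1, -0.4, -0.6]
opening: 1.0
finger_force: 0.0
```

{"fn": "move_arm", "kwargs": {
  "motion": [
    [0, 0, 0, 0, 0, -10, 0],
    [0, 0, 0, 0, 0, -20, 0],
    [0, 0, 0, 0, 0, -30, 0],
    [0, 0, 0, 0, 0, -40, 0],
    [0, 0, 0, 0, 0, -50, 0]
  ]
}}

```text
clock: 3.28
tool_pos: [0.492, -0.153, 0.2871]
eef_rot: [0.299, 0.926, 0.047, 0.226]
contact_force: [-0.8, 0.1, -0.2]
opening: 1.001
finger_force: 0.0
```

```bash
python3 -c "
from m import *
rel(bar+az*.09,RT@np.diag([-1,-1,1]))"
```

```text
shift mm [118.0624 248.8661  45.5732] turn deg [ -0.1418  -0.3155 -29.6287] F [-0.75    0.1012 -0.1992] q [ 0.4125  0.357  -0.2203  2.2489  0.2998  0.0842  0.8778] t 3.275
```

{"fn": "move_arm", "kwargs": {
  "motion": [
    [24, 50, 0, 0, 0, -10, 0],
    [48, 100, 10, 0, 0, -20, 0],
    [72, 150, 20, 0, 0, -30, 0],
    [96, 200, 30, 0, 0, -30, 0],
    [118, 249, 45, 0, 0, -30, 0]
  ]
}}

```text
clock: 3.9
tool_pos: [0.5589, 0.1086, 0.2585]
eef_rot: [0.051, 0.972, -0.013, 0.231]
contact_force: [1.6, -0.1, 0.4]
opening: 0.997
finger_force: 0.0
```

```bash
python3 -c "
from m import *
rel(bar+az*.09,RT@np.diag([-1,-1,1]))
s=snap('wrist','w2.png');np.savez('w2.npz',**s)"
```

```text
shift mm [1.2471 7.3842 2.8689] turn deg [-0.0747 -0.2758  0.1166] F [ 1.6246 -0.119   0.4305] q [-0.6277  0.498   0.3455  2.1568  0.4242  0.0994  0.6961] t 3.9
```

View pics/w2.png

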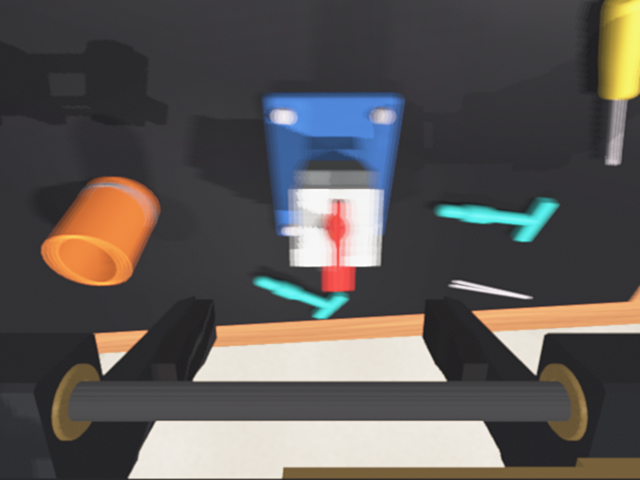

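Red bar at (338,245), white head face at (336,228), bar near the finger centre line at u=320, though the picture was blurred by motion. I'll settle and measure the bar in the tool frame.

{"fn": "move_arm", "kwargs": {
  "motion": [
    [0, 2, 0, 0, 0, 0, 0],
    [0, 2, 0, 0, 0, 0, 0]
  ]
}}

```text
clock: 4.2
tool_pos: [0.5583, 0.1072, 0.2584]
eef_rot: [0.052, 0.972, -0.014, 0.23]
contact_force: [-0.3, -0.4, 0.3]
opening: 0.998
finger_force: 0.0
```

```bash
cat > wb.py <<'E'
from m import *
st=r.get_state();s=snap('wrist');P=pts(s)
R0=Ro.from_quat(st['eef_rot'])
h=cv2.cvtColor(s['frame'],cv2.COLOR_RGB2HSV)
m=red(s);m[:,:250]=0;m[:,430:]=0
def loc(q):return R0.inv().apply(q-st['tool_pos'])*1000
q=loc(P[m&(np.linalg.norm(P-bar,axis=-1)<.06)])
print(len(q),np.percentile(q,[2,50,98],axis=0))
top=q[q[:,2]<np.percentile(q[:,2],10)+7]
print('bar top',cv2.minAreaRect(top[:,:2].astype(np.float32)),np.median(top[:,2]))
w=P[(h[...,1]<60)&(h[...,2]>150)&(np.linalg.norm(P-(bar-.042*az),axis=-1)<.05)];l=loc(w)
f=l[abs(l[:,2]-np.median(l[:,2]))<5];A=np.c_[f[:,:2],np.ones(len(f))];c=np.linalg.lstsq(A,f[:,2],rcond=None)[0]
print('face',cv2.minAreaRect(f[:,:2].astype(np.float32)),'plane',c)
rel(bar+az*.09,RT@np.diag([-1,-1,1]))
E
python3 wb.py
```

```text
375 [[-26.9314   3.6729  84.3708]
 [ 10.0609   4.9996  85.6764]
 [ 31.8783  14.3543  89.7607]]
bar top ((2.0952301025390625, 9.049485206604004), (11.237971305847168, 59.95869064331055), 88.99677276611328) 85.66921027202005
face ((7.631214141845703, 9.623235702514648), (60.2083740234375, 71.25848388671875), 89.76143646240234) plane [  0.0135  -0.0086 135.4211]
shift mm [1.1659 9.4245 3.1478] turn deg [-0.1729 -0.3347 -0.0974] F [-0.7988 -0.6495  1.0232] q [-0.6243  0.4967  0.3448  2.1576  0.4234  0.1009  0.6962] t 4.25
```

{"fn": "move_arm", "kwargs": {
  "motion": [
    [2, 9, 0, 0, 0, -1, 0],
    [2, 9, 20, 0, 0, -1, 0],
    [2, 9, 40, 0, 0, -1, 0],
    [2, 9, 50, 0, 0, -1, 0],
    [2, 9, 50, 0, 0, -1, 0]
  ]
}}

```text
clock: 4.88
tool_pos: [0.5809, 0.1155, 0.2159]
eef_rot: [0.044, 0.972, -0.016, 0.229]
contact_force: [0.7, -0.4, 0.1]
opening: 1.003
finger_force: 0.0
```

```bash
python3 wb.py
```

```text
1521 [[-15.0821  -6.9224  36.5571]
 [ 15.3565  -2.3844  37.8981]
 [ 31.9977   3.6029  43.642 ]]
bar top ((2.5157546997070312, -1.5950260162353516), (59.91148376464844, 11.24691390991211), 0.6672250628471375) 37.885625793052455
face ((6.958978652954102, -1.1101207733154297), (71.68522644042969, 60.06483840942383), 0.8090090155601501) plane [ 0.0108 -0.006  87.6514]
shift mm [  1.0999  -1.8155 -44.8238] turn deg [-0.1914 -0.488   1.045 ] F [-0.2644 -0.048  -0.8125] q [-0.585   0.5989  0.3008  2.1371  1.2789  0.0432 -0.1578] t 4.925
```

{"fn": "move_arm", "kwargs": {
  "motion": [
    [2, -1.5, 16, 0, 0.3, 0.7, 0],
    [2, -1.5, 32, 0, 0.3, 0.7, 0],
    [2, -1.5, 48, 0, 0.3, 0.7, 0],
    [2, -1.5, 63, 0, 0.3, 0.7, 0],
    [2, -1.5, 63, 0, 0.3, 0.7, 0]
  ]
}}

```text
clock: 5.55
tool_pos: [0.6066, 0.1105, 0.1583]
eef_rot: [0.05, 0.973, -0.015, 0.226]
contact_force: [-0.8, -0.2, 0.5]
opening: 1.003
finger_force: 0.0
```

```bash
python3 wb.py
```

```text
3537 [[-12.0075  -4.9149 -26.6311]
 [ 11.6651   0.2737 -25.3345]
 [ 29.7525   5.4958 -16.9381]]
bar top ((8.04388427734375, 0.2526073455810547), (11.119927406311035, 44.240455627441406), 89.95697021484375) -25.365407070936993
face ((-1.2042808532714844, 0.7293529510498047), (60.11616897583008, 61.034061431884766), 89.81280517578125) plane [ 0.0127 -0.007  24.4025]
shift mm [  -0.3598   -0.2631 -107.349 ] turn deg [-0.2237 -0.823   0.3107] F [1.2049 0.3844 0.0766] q [-0.3575  0.7028 -0.0089  2.101   1.904   0.2227 -0.762 ] t 5.6
```

{"fn": "move_arm", "kwargs": {
  "motion": [
    [0, 0, 0, 0, 0, 0, 1],
    [0, 0, 0, 0, 0, 0, 1],
    [0, 0, 0, 0, 0, 0, 1],
    [0, 0, 0, 0, 0, 0, 1],
    [0, 0, 0, 0, 0, 0, 1]
  ],
  "newtons": 55
}}

```text
clock: 6.22
tool_pos: [0.6068, 0.1116, 0.1589]
eef_rot: [0.049, 0.973, -0.014, 0.226]
contact_force: [0.3, 0.2, 0.7]
opening: 0.456
finger_force: 0.0
```

{"fn": "move_arm", "kwargs": {
  "motion": [
    [0, 0, 0, 0, 0, 0, 1],
    [0, 0, 0, 0, 0, 0, 1]
  ]
}}

```text
clock: 6.48
tool_pos: [0.6068, 0.1116, 0.1589]
eef_rot: [0.049, 0.973, -0.014, 0.226]
contact_force: [-0.3, 0.2, -0.2]
opening: 0.228
finger_force: 0.0
```

```bash
cat > st.py <<'E'
from m import *
st=r.get_state();F=st['contact_force'];R0=Ro.from_quat(st['eef_rot'])
g=st['tool_pos']-R0.apply([0,0,.018])
print('F tool',R0.inv().apply(F),'Maxis',st['moment'],'lift mm',(g-bar)@az*1000,'lat',(g-bar)@ax*1000,(g-bar)@ay*1000,'twist',np.degrees((Ro.from_matrix(RT@np.diag([-1.,-1,1])).inv()*R0).as_rotvec()),'open',st['opening'],'q',st['q'],'t',st['clock'])
E
python3 st.py
```

```text
F tool [0.3635 0.2045 0.0887] Maxis [ 0.073   0.2709 -0.0197] lift mm 0.6623331582143569 lat -1.479467001405033 0.6858943438941728 twist [ 0.1765  0.7676 -0.3629] open 0.22800727953185126 q [-0.3582  0.703  -0.0095  2.1008  1.9074  0.2235 -0.7653] t 6.475
```

{"fn": "move_arm", "kwargs": {
  "motion": [
    [0, 0, 0, 0, 0, 0, 1],
    [0, 0, 0, 0, 0, 0, 1],
    [0, 0, 0, 0, 0, 0, 1],
    [0, 0, 0, 0, 0, 0, 1]
  ]
}}

```text
clock: 6.98
tool_pos: [0.6068, 0.1108, 0.1589]
eef_rot: [0.049, 0.973, -0.015, 0.227]
contact_force: [-0.3, -3.0, 1.7]
opening: 0.137
finger_force: 55.0
```

```bash
python3 st.py
```

```text
F tool [-0.6952 -3.0747 -1.4802] Maxis [-0.4799  0.3615 -0.2551] lift mm 0.6689182636010657 lat -1.4134819204182187 -0.007905821620551597 twist [ 0.2413  0.7554 -0.3325] open 0.13690297880757732 q [-0.358   0.7029 -0.0088  2.1012  1.9073  0.2239 -0.7653] t 6.975
```

{"fn": "move_arm", "kwargs": {
  "motion": [
    [0, 0, -0.8, 0, 0, 9, 1],
    [0, 0, -1.6, 0, 0, 18, 1],
    [0, 0, -2.4, 0, 0, 27, 1],
    [0, 0, -3, 0, 0, 36, 1],
    [0, 0, -3.6, 0, 0, 45, 1]
  ]
}}

```text
clock: 7.6
tool_pos: [0.6057, 0.1109, 0.1609]
eef_rot: [0.42, 0.879, 0.073, 0.214]
contact_force: [6.8, -2.3, -12.1]
opening: 0.139
finger_force: 55.1
```

```bash
python3 st.py
```

```text
F tool [-1.718  -0.3862 13.9956] Maxis [-0.4035  0.0314  0.1318] lift mm 2.9079969664441405 lat -1.4641367694748948 -0.03391308043578253 twist [ 0.5759  0.6662 44.8975] open 0.1392257813465142 q [-0.2279  0.7021 -0.219   2.0948  1.7471  0.3532 -1.3713] t 7.6
```

{"fn": "move_arm", "kwargs": {
  "motion": [
    [0, 0, -0.5, 0, 0, -9, 1],
    [0, 0, -1.1, 0, 0, -18, 1],
    [0, 0, -1.8, 0, 0, -27, 1],
    [0, 0, -2.4, 0, 0, -36, 1],
    [0, 0, -3, 0, 0, -45, 1]
  ]
}}

```text
clock: 8.22
tool_pos: [0.6045, 0.1112, 0.1637]
eef_rot: [0.048, 0.973, -0.015, 0.226]
contact_force: [7.0, -2.0, -13.4]
opening: 0.138
finger_force: 55.1
```

```bash
python3 st.py
```

```text
F tool [-0.472  -1.2274 15.2039] Maxis [-0.0825  0.0634 -0.3756] lift mm 5.925446309261591 lat -1.315711159933126 0.10733407349516176 twist [ 0.2689  0.8104 -0.5709] open 0.1376890446474082 q [-0.3576  0.6921 -0.0133  2.1031  1.8586  0.2245 -0.7135] t 8.225
```

{"fn": "move_arm", "kwargs": {
  "motion": [
    [0, 0, -0.2, 0, 0, 9, 1],
    [0, 0, -0.8, 0, 0, 18, 1],
    [0, 0, -1.4, 0, 0, 27, 1],
    [0, 0, -2, 0, 0, 36, 1],
    [0, 0, -2.6, 0, 0, 45, 1]
  ]
}}

```text
clock: 8.85
tool_pos: [0.6034, 0.111, 0.166]
eef_rot: [0.42, 0.879, 0.073, 0.215]
contact_force: [7.0, -1.9, -12.3]
opening: 0.141
finger_force: 55.1
```

```bash
python3 st.py
```

```text
F tool [-1.475  -0.0786 14.2356] Maxis [-0.3499  0.029   0.197 ] lift mm 8.442403986885807 lat -1.2199083170494158 -0.20729764671409548 twist [ 0.5912  0.6449 44.9129] open 0.1409230629514116 q [-0.2282  0.691  -0.2214  2.0978  1.7223  0.3533 -1.3489] t 8.85
```

{"fn": "move_arm", "kwargs": {
  "motion": [
    [0, 0, -0.4, 0, 0, -9, 1],
    [0, 0, -1, 0, 0, -18, 1],
    [0, 0, -1.6, 0, 0, -27, 1],
    [0, 0, -2.3, 0, 0, -36, 1],
    [0, 0, -2.9, 0, 0, -45, 1]
  ]
}}

```text
clock: 9.48
tool_pos: [0.6023, 0.1115, 0.1687]
eef_rot: [0.048, 0.973, -0.015, 0.226]
contact_force: [7.0, -1.5, -12.7]
opening: 0.14
finger_force: 55.1
```

{"fn": "move_arm", "kwargs": {
  "motion": [
    [0, 0, -0.3, 0, 0, 9, 1],
    [0, 0, -0.9, 0, 0, 18, 1],
    [0, 0, -1.5, 0, 0, 27, 1],
    [0, 0, -2.2, 0, 0, 36, 1],
    [0, 0, -2.8, 0, 0, 45, 1]
  ]
}}

```text
clock: 10.1
tool_pos: [0.601, 0.1112, 0.1711]
eef_rot: [0.42, 0.879, 0.073, 0.215]
contact_force: [8.2, -2.5, -13.0]
opening: 0.145
finger_force: 55.1
```

```bash
python3 st.py
```

```text
F tool [-2.3584  0.2539 15.3838] Maxis [-0.2908  0.0641  0.1023] lift mm 14.129612954294297 lat -1.0800504298312243 -0.2684134361763327 twist [ 0.5989  0.6371 44.9245] open 0.14462748529279318 q [-0.2295  0.6795 -0.2223  2.1009  1.6968  0.3523 -1.3262] t 10.1
```

{"fn": "move_arm", "kwargs": {
  "motion": [
    [0, 0, -0.1, 0, 0, -9, 1],
    [0, 0, -0.7, 0, 0, -18, 1],
    [0, 0, -1.3, 0, 0, -27, 1],
    [0, 0, -1.9, 0, 0, -36, 1],
    [0, 0, -2.5, 0, 0, -45, 1]
  ]
}}

```text
clock: 10.72
tool_pos: [0.5994, 0.112, 0.174]
eef_rot: [0.047, 0.973, -0.015, 0.226]
contact_force: [1.5, -1.4, -3.2]
opening: 0.144
finger_force: 55.0
```

{"fn": "move_arm", "kwargs": {
  "motion": [
    [0, 0, -0.1, 0, 0, 9, 1],
    [0, 0, -0.7, 0, 0, 18, 1],
    [0, 0, -1.3, 0, 0, 27, 1],
    [0, 0, -1.9, 0, 0, 36, 1],
    [0, 0, -2.5, 0, 0, 45, 1]
  ]
}}

```text
clock: 11.35
tool_pos: [0.598, 0.1127, 0.1765]
eef_rot: [0.42, 0.879, 0.074, 0.214]
contact_force: [0.6, -1.4, -1.7]
opening: 0.141
finger_force: 55.0
```

```bash
python3 st.py; python3 wb.py|head -4
```

```text
F tool [-0.8727 -0.9267  1.8425] Maxis [-0.2772  0.356  -0.1067] lift mm 20.342278955357344 lat -1.3499408027075368 0.847527086798753 twist [ 0.475   0.6807 44.9246] open 0.1413550361107774 q [-0.2312  0.6672 -0.225   2.1046  1.6732  0.3511 -1.306 ] t 11.35
3489 [[-11.426   -4.5085 -25.9471]
 [ 12.794    0.6127 -24.633 ]
 [ 30.7232   6.48   -15.7801]]
bar top ((8.73575210571289, 1.0412182807922363), (45.16961669921875, 11.76211929321289), 0.4755297601222992) -24.67484998344971
```

{"fn": "move_arm", "kwargs": {
  "motion": [
    [0, 0, -5, 0, 0, 0, 1],
    [0, 0, -10, 0, 0, 0, 1],
    [0, 0, -15, 0, 0, 0, 1],
    [0, 0, -20, 0, 0, 0, 1],
    [0, 0, -25, 0, 0, 0, 1]
  ]
}}

```text
clock: 12.02
tool_pos: [0.5867, 0.1144, 0.1995]
eef_rot: [0.417, 0.88, 0.074, 0.214]
contact_force: [-0.2, 0.5, -2.3]
opening: 0.138
finger_force: 55.0
```

```bash
python3 st.py
```

```text
F tool [ 1.22   -0.524   1.9726] Maxis [0.0978 0.4964 0.0276] lift mm 46.07784816609216 lat -1.1489467131324747 1.3750063480589576 twist [ 0.4221  0.6955 44.5822] open 0.13803981457522582 q [-0.256   0.6134 -0.2015  2.1167  1.5512  0.3325 -1.1921] t 12.025
```

{"fn": "move_arm", "kwargs": {
  "motion": [
    [0, 0, -9, 0, 0, 0, 1],
    [0, 0, -18, 0, 0, 0, 1],
    [0, 0, -27, 0, 0, 0, 1],
    [0, 0, -36, 0, 0, 0, 1],
    [0, 0, -45, 0, 0, 0, 1]
  ]
}}

```text
clock: 12.65
tool_pos: [0.5668, 0.1164, 0.24]
eef_rot: [0.417, 0.88, 0.074, 0.215]
contact_force: [0.5, -0.3, -1.8]
opening: 0.14
finger_force: 55.0
```

```bash
python3 st.py
```

```text
F tool [ 0.0745 -0.3968  1.8005] Maxis [0.0699 0.5121 0.0041] lift mm 91.15113464283165 lat -0.5536154706273916 1.2189031492040927 twist [ 0.4499  0.6817 44.5958] open 0.14026881168067334 q [-0.2568  0.5221 -0.226   2.1258  1.3036  0.3555 -0.9614] t 12.65
```

```bash
cat > pot.py <<'E'
from m import *
from ik import *
st=r.get_state();q0=st['q'];R0=Ro.from_quat(st['eef_rot'])
p,R=fk3(q0,L);print('fk err',(p-st['tool_pos'])*1000)
pot=np.array([.672,-.136,.012])
for th in(0,12,25):
  z=np.array([np.sin(np.radians(th))*.98,-np.sin(np.radians(th))*.2,-np.cos(np.radians(th))])
  base=Ro.align_vectors([z],[R0.as_matrix()[:,2]])[0]*R0
  for ya in range(-180,180,30):
    R=(base*Ro.from_euler('z',ya,degrees=True)).as_matrix()
    out=[]
    for hgt in(.13,.005):
        q,e=ik(pot+[0,0,hgt]-.103*z,R,q0 if hgt>.1 else out[0],.03);out.append(q)
    d=np.abs(out[0]-q0).max();mg=min(np.minimum(q-LO,HI-q).min() for q in out)
    if mg>.1: print(th,ya,'e %.3f'%e,'d %.2f mg %.2f'%(d,mg),out[0],out[1])
E
python3 pot.py
```

```text
fk err [ 0.7519 -6.652   1.6062]
0 -180 e 0.000 d 1.41 mg 0.27 [ 0.1675  0.7682 -0.0743  1.3623  0.0608  1.0131 -2.3743] [ 0.1653  0.9313 -0.0697  1.4288  0.0792  0.7843 -2.3887]
0 -120 e 0.000 d 3.29 mg 0.33 [ 0.6211  0.948  -1.0448  1.348   0.8178  1.2984  2.3335] [ 0.5952  1.1003 -0.9638  1.4159  0.9475  1.1237  2.2551]
0 -90 e 0.000 d 2.80 mg 0.49 [ 0.5977  0.923  -0.9795  1.349   0.7677  1.265   1.839 ] [ 0.5702  1.0754 -0.9     1.4169  0.894   1.0843  1.7596]
0 -60 e 0.000 d 2.31 mg 0.56 [ 0.5698  0.8974 -0.9066  1.3501  0.7119  1.2304  1.3492] [ 0.5409  1.0501 -0.829   1.4181  0.8334  1.0431  1.2698]
0 -30 e 0.000 d 1.83 mg 0.64 [ 0.5369  0.8719 -0.826   1.3515  0.6501  1.1954  0.8646] [ 0.507   1.0251 -0.7511  1.4195  0.7653  1.001   0.7866]
0 0 e 0.000 d 1.35 mg 0.73 [ 0.4986  0.8473 -0.7377  1.353   0.5823  1.1607  0.3856] [ 0.4683  1.0015 -0.6664  1.421   0.6892  0.9592  0.3108]
0 30 e 0.000 d 0.87 mg 0.83 [ 0.4546  0.8245 -0.6415  1.3546  0.5082  1.1272 -0.0876] [ 0.425   0.98   -0.5754  1.4225  0.6047  0.9188 -0.1571]
0 60 e 0.000 d 0.88 mg 0.84 [ 0.4052  0.8045 -0.5382 
[... 2738 characters left out ...]
 0.35 [ 0.435   0.6209 -0.5251  1.9554  1.1328  0.3939  0.2419] [ 0.5356  0.928  -0.708   1.9997  1.83    0.5706 -0.3428]
25 0 e 0.002 d 0.72 mg 0.32 [ 0.3931  0.6107 -0.4581  1.9563  1.0823  0.3565 -0.2403] [ 0.5224  0.9209 -0.6851  2.0002  1.8352  0.5529 -0.8788]
25 30 e 0.002 d 0.60 mg 0.27 [ 0.3411  0.6008 -0.3762  1.9572  1.0082  0.313  -0.7003] [ 0.5093  0.9142 -0.6627  2.0008  1.8407  0.5358 -1.4149]
25 60 e 0.002 d 0.53 mg 0.22 [ 0.2778  0.5927 -0.2773  1.9579  0.8927  0.2642 -1.1202] [ 0.4986  0.909  -0.6444  2.0011  1.8455  0.5218 -1.9489]
25 90 e 0.003 d 0.59 mg 0.18 [ 0.2088  0.5884 -0.17    1.9582  0.7171  0.217  -1.4803] [ 0.4943  0.9069 -0.6372  2.0012  1.847   0.5163 -2.4762]
```

{"fn": "move_arm", "kwargs": {
  "motion": [
    [0, 0, -8, 0, 0, 0, 1],
    [0, 0, -16, 0, 0, 0, 1],
    [0, 0, -24, 0, 0, 0, 1],
    [0, 0, -32, 0, 0, 0, 1],
    [0, 0, -40, 0, 0, 0, 1]
  ]
}}

```text
clock: 13.28
tool_pos: [0.5494, 0.1181, 0.2759]
eef_rot: [0.418, 0.88, 0.073, 0.215]
contact_force: [-0.0, 0.8, -2.2]
opening: 0.14
finger_force: 55.0
```

```bash
cat > tgt.py <<'E'
from m import *
import sys
hgt=float(sys.argv[1]);ya=float(sys.argv[2])
st=r.get_state();R0=Ro.from_quat(st['eef_rot'])
pot=np.array([.672,-.136,.012])
z=np.array([0,0,-1.])
R=(Ro.align_vectors([z],[R0.as_matrix()[:,2]])[0]*R0*Ro.from_euler('z',ya,degrees=True)).as_matrix()
rel(pot+[0,0,hgt]-.103*z,R)
print('foot now',st['tool_pos']+R0.apply([0,0,.103]))
E
python3 tgt.py .14 45
```

```text
shift mm [-256.6168  -83.0338   85.2948] turn deg [24.7261 10.6154 44.1948] F [-0.0485  0.8013 -2.2367] q [-0.2191  0.4455 -0.3023  2.1212  1.1178  0.4181 -0.7886] t 13.275
foot now [0.5947 0.1129 0.1835]
```

{"fn": "move_arm", "kwargs": {
  "motion": [
    [-30, -10, -20, 0, 0, 0, 1],
    [-80, -25, 0, 5, 2, 9, 1],
    [-130, -42, 10, 10, 4.2, 18, 1],
    [-180, -58, 30, 15, 6.4, 27, 1],
    [-225, -73, 55, 20, 8.5, 35, 1]
  ]
}}

```text
clock: 13.9
tool_pos: [0.6492, -0.1057, 0.2758]
eef_rot: [0.687, 0.725, 0.014, 0.043]
contact_force: [0.8, -0.5, -1.3]
opening: 0.142
finger_force: 55.0
```

```bash
python3 tgt.py .14 9
```

```text
shift mm [-30.4703  19.3614  23.7605] turn deg [4.6913 2.1229 8.9939] F [ 0.8141 -0.4743 -1.301 ] q [ 0.3174  0.6828 -0.4493  1.4983  0.3913  0.9649 -0.1927] t 13.9
foot now [ 0.6575 -0.1098  0.1732]
```

{"fn": "move_arm", "kwargs": {
  "motion": [
    [-20, 13, 0, 4.7, 2.1, 0, 1],
    [-30, 19, 10, 4.7, 2.1, 0, 1],
    [-30.5, 19.4, 20, 4.7, 2.1, 0, 1],
    [-30.5, 19.4, 20, 4.7, 2.1, 0, 1]
  ]
}}

```text
clock: 14.4
tool_pos: [0.6693, -0.1317, 0.2567]
eef_rot: [0.685, 0.729, -0.005, 0.001]
contact_force: [-0.7, 0.2, -1.7]
opening: 0.143
finger_force: 55.0
```

```bash
python3 tgt.py .1 0
python3 - <<'E'
from m import *
st=r.get_state();R0=Ro.from_quat(st['eef_rot'])
foot=st['tool_pos']+R0.apply([0,0,.103])
for n in('scene','top','wrist'):
    s=snap(n,'p_%s.png'%n);P=pts(s)
    o=P[col(s,8,16,200)&(P[...,2]>.088)&(P[...,2]<.102)&(np.hypot(P[...,0]-.672,P[...,1]+.136)<.05)]
    if len(o)>10:
        f=lambda c:np.hypot(o[:,0]-c[0],o[:,1]-c[1])-.034
        from scipy.optimize import least_squares
        print(n,len(o),least_squares(f,[.672,-.136]).x,cv2.minEnclosingCircle(o[:,:2].astype(np.float32)),np.percentile(o[:,2],95))
    h=cv2.cvtColor(s['frame'],cv2.COLOR_RGB2HSV)
    # pin shank points: within 25mm of tool axis, not orange, between foot and bar
    d=(P-foot);g=P[(np.hypot(d[...,0],d[...,1])<.02)&(d[...,2]<.09)&(P[...,2]>.115)&~col(s,8,16,200)]
    if len(g): print('pin pts',len(g),g.mean(0),g.min(0),g.max(0))
im=cv2.imread('pics/p_scene.png')[120:320,160:400];cv2.imwrite('pics/p_c.png',cv2.resize(im,None,fx=3,fy=3))
print('foot',foot)
E
```

```text
shift mm [-4.0667  2.681  41.7502] turn deg [-0.3342  0.4749  0.    ] F [-0.7107  0.1685 -1.7456] q [ 0.3437  0.7816 -0.4567  1.338   0.3642  1.109  -0.0999] t 14.4
foot now [ 0.6687 -0.1326  0.1537]
scene 141 [ 0.6736 -0.1346] ((0.6721464991569519, -0.13547061383724213), 0.03679465502500534) 0.09627104541234399
pin pts 226 [ 0.6714 -0.1251  0.2042] [ 0.6608 -0.135   0.1573] [ 0.6795 -0.1186  0.2436]
top 24 [ 0.671  -0.1365] ((0.6720969676971436, -0.1368592530488968), 0.035545144230127335) 0.09662115946117969
pin pts 3 [ 0.6614 -0.1376  0.2063] [ 0.6599 -0.1395  0.2019] [ 0.6632 -0.136   0.2146]
pin pts 481 [ 0.6699 -0.1251  0.1908] [ 0.6606 -0.1351  0.1598] [ 0.6801 -0.1215  0.2171]
foot [ 0.6687 -0.1326  0.1537]
```

View pics/p_c.png

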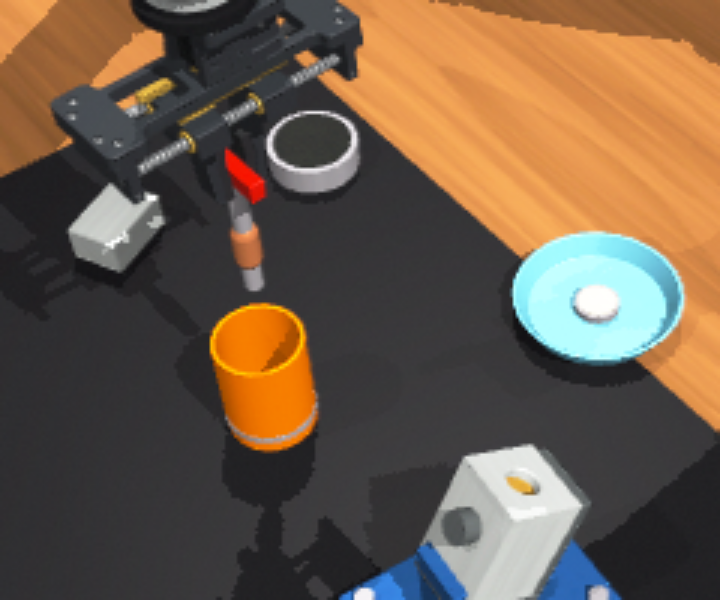

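The pin hangs plumb with its foot at about (252,285) in the crop, over the open pot at (258,340); the vice head is back on its seat. I lower it now.

{"fn": "move_arm", "kwargs": {
  "motion": [
    [-4, 3, 0, 0, 0, 0, 1],
    [-4, 3, 30, 0, 0, 0, 1],
    [-4, 3, 60, 0, 0, 0, 1],
    [-4, 3, 90, 0, 0, 0, 1],
    [-4, 3, 120, 0, 0, 0, 1]
  ]
}}

```text
clock: 15.18
tool_pos: [0.6744, -0.1392, 0.1374]
eef_rot: [0.686, 0.727, -0.004, 0.003]
contact_force: [-0.3, -0.4, -1.6]
opening: 0.137
finger_force: 55.0
```

```bash
python3 tgt.py 0 0
```

```text
shift mm [ 3.5378 -2.2114 22.4026] turn deg [-0.0973  0.5673 -0.    ] F [-0.2682 -0.3552 -1.5537] q [ 0.3343  0.9146 -0.4122  1.4312  0.4353  0.8872 -0.1536] t 15.175
foot now [ 0.6743 -0.1402  0.0344]
```

Lower gently until contact.

{"fn": "move_arm", "kwargs": {
  "motion": [
    [2, -2, 6, 0, 0, 0, 1],
    [2, -2, 12, 0, 0, 0, 1],
    [2, -2, 17, 0, 0, 0, 1],
    [2, -2, 19, 0, 0, 0, 1],
    [2, -2, 19, 0, 0, 0, 1]
  ],
  "newtons": 20
}}

```text
clock: 15.8
tool_pos: [0.672, -0.1373, 0.1192]
eef_rot: [0.686, 0.727, -0.004, 0.003]
contact_force: [-0.7, -0.6, -1.0]
opening: 0.149
finger_force: 20.0
```

{"fn": "move_arm", "kwargs": {
  "motion": [
    [0, 0, 1, 0, 0, 0, 1],
    [0, 0, 1, 0, 0, 0, 1]
  ]
}}

```text
clock: 16.05
tool_pos: [0.6718, -0.1372, 0.1179]
eef_rot: [0.686, 0.728, -0.004, 0.002]
contact_force: [-0.1, -0.0, -1.7]
opening: 0.143
finger_force: 20.0
```

```bash
python3 tgt.py 0 0
```

```text
shift mm [1.2449 0.2354 2.9065] turn deg [-0.1626  0.5391  0.    ] F [-0.1141 -0.0413 -1.6863] q [ 0.329   0.935  -0.4028  1.4513  0.4473  0.8488 -0.1679] t 16.05
foot now [ 0.6716 -0.1382  0.0149]
```

{"fn": "move_arm", "kwargs": {
  "motion": [
    [0, 0, 1, 0, 0, 0, 1],
    [0, 0, 2, 0, 0, 0, 1],
    [0, 0, 2, 0, 0, 0, 1]
  ]
}}

```text
clock: 16.42
tool_pos: [0.672, -0.1372, 0.1161]
eef_rot: [0.686, 0.728, -0.004, 0.003]
contact_force: [-0.1, 0.3, 0.4]
opening: 0.151
finger_force: 20.0
```

{"fn": "move_arm", "kwargs": {
  "motion": [
    [0, 0, 1, 0, 0, 0, 1],
    [0, 0, 1, 0, 0, 0, 1]
  ]
}}

```text
clock: 16.68
tool_pos: [0.6725, -0.1372, 0.1158]
eef_rot: [0.686, 0.727, -0.004, 0.003]
contact_force: [-0.0, -0.2, 5.4]
opening: 0.148
finger_force: 20.0
```

Foot is on the floor. Release and retreat.

{"fn": "move_arm", "kwargs": {
  "motion": [
    [0, 0, -0.7, 0, 0, 0, 1],
    [0, 0, -0.7, 0, 0, 0, 0.7],
    [0, 0, -0.7, 0, 0, 0, 0.3],
    [0, 0, -0.7, 0, 0, 0, 0.3],
    [0, 0, -0.7, 0, 0, 0, 0.2]
  ]
}}

```text
clock: 17.3
tool_pos: [0.6717, -0.1372, 0.1153]
eef_rot: [0.686, 0.728, -0.004, 0.002]
contact_force: [-0.4, 0.3, 0.1]
opening: 0.58
finger_force: 0.0
```

{"fn": "move_arm", "kwargs": {
  "motion": [
    [0, 0, 0, 0, 0, 0, 0],
    [0, 0, 0, 0, 0, 0, 0],
    [0, 0, 0, 0, 0, 0, 0],
    [0, 0, 0, 0, 0, 0, 0],
    [0, 0, 0, 0, 0, 0, 0]
  ]
}}

```text
clock: 17.92
tool_pos: [0.6718, -0.1372, 0.1156]
eef_rot: [0.686, 0.728, -0.004, 0.002]
contact_force: [-0.4, -0.2, -0.7]
opening: 1.003
finger_force: 0.0
```

{"fn": "move_arm", "kwargs": {
  "motion": [
    [0, 0, -15, 0, 0, 0, 0],
    [0, 0, -40, 0, 0, 0, 0],
    [0, 0, -80, 0, 0, 0, 0],
    [0, 0, -110, 0, 0, 0, 0],
    [0, 0, -110, 0, 0, 0, 0]
  ]
}}

```text
clock: 18.55
tool_pos: [0.6741, -0.136, 0.2295]
eef_rot: [0.686, 0.727, -0.002, 0.005]
contact_force: [-0.7, 0.7, -0.7]
opening: 1.004
finger_force: 0.0
```

Run:
```python
from m import *
s=snap('scene')
cv2.imwrite('pics/end.png',cv2.resize(s['frame'][120:320,160:400,::-1],None,fx=3,fy=3));print(r.get_state()['tool_pos'],r.get_state()['contact_force'])
```

```text
[ 0.6728 -0.1361  0.2273] [-0.1129 -0.355   0.4826]
```

View pics/end.png

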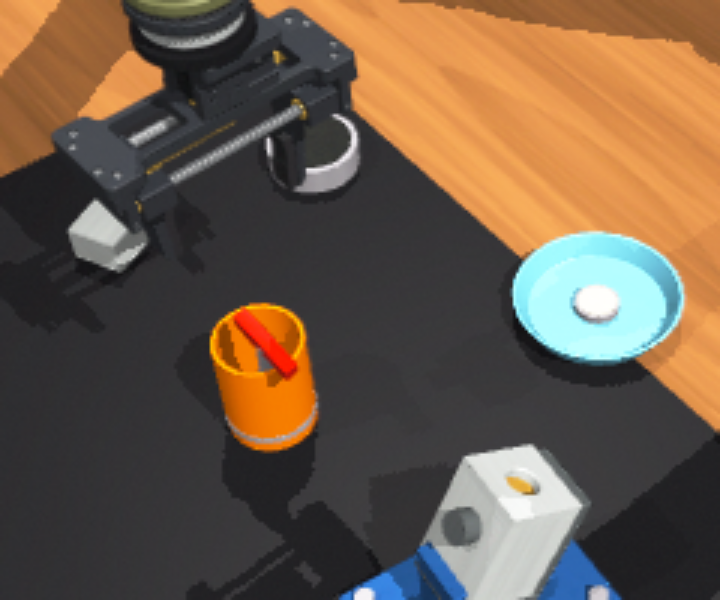

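The pin stands in the upright pot, T-bar at (266,343), and the gripper is clear of it. I'll hand the job in.

{"fn": "move_arm", "kwargs": {
  "motion": [
    [0, 0, 0, 0, 0, 0, 0],
    [0, 0, 0, 0, 0, 0, 0],
    [0, 0, 0, 0, 0, 0, 0]
  ]
}}

```text
clock: 18.98
tool_pos: [0.6717, -0.1361, 0.2247]
eef_rot: [0.686, 0.728, -0.005, 0.002]
contact_force: [0.3, 0.1, 0.2]
opening: 0.996
finger_force: 0.0
```

```bash
python3 -c "
from plant import finish_job
print(finish_job())"
```

```text
the job is handed in; nothing more can be done
None
```

The pin came free by twisting at about 14–15 N of pull and was released standing in the upright orange pot, foot on its floor; the job was handed in at about 19 s, and no verdict came back.

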